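# Sort two lamp-stem sleeves on a gauge pin

## Task

Sort the two aluminium lamp-stem sleeves by the gauge pin: slide the one whose bore goes over the pin down it until it is fully home on the base, and leave it there. Stand the other one, whose bore is too small, upright in the flat middle of the black saucer, setting it down gently rather than dropping it.

Things in the scene. Friction and masses are not known exactly. Their poses are not given: they have to be found in the camera images.
- wide_sleeve: The sleeve that fits: a plain aluminium tube with a bore of 32 mm, 48 mm outside diameter, 50 mm tall, 0.14 kg, standing upright on the table with its bore vertical. Origin: centre of its lower end; z along the bore. Of the two equally large sleeves it is the thin-walled one (wall 8 mm).
- narrow_sleeve: The sleeve that does not fit: a plain aluminium tube with a bore of only 14 mm, 48 mm outside diameter, 50 mm tall, 0.22 kg, standing upright on the table with its bore vertical. Origin: centre of its lower end; z along the bore. It is the thick-walled one (wall 17 mm).
- gauge: The gauge pin, fixed to the table: a round dark steel base 90 mm across and 10 mm thick with an upright steel pin in its centre. The pin is 24 mm in diameter from the base up to 38 mm above the table, then tapers to a nose 8 mm across at 58 mm above the table. Origin: centre of the base's underside, on the table; z up along the pin.
- saucer: A loose black ceramic saucer, 140 mm across at the rim and 18 mm high, with a flat inner floor about 84 mm across that lies 6 mm above its underside. Origin: centre of its underside, on the table; z up.
Mind the look-alikes: they are no part of the job. What is shaped like the narrow_sleeve but red is not meant.

How it is judged:
At the end, for the whole second after the job is handed in: Wide-bored sleeve on the gauge pin, within 6 mm of the base; narrow-bored one in the saucer, axis within 30 mm of its centre, lower end within 10 mm of its floor. Both upright within 10 degrees and at rest; saucer flat on the table (horizontal distance between wide_sleeve and gauge below 0.01 m and z of wide_sleeve in the frame of gauge below 0.016 m and angle between each of wide_sleeve, narrow_sleeve, saucer's own z axis and vertical below 0.18 rad and horizontal distance between narrow_sleeve and saucer below 0.03 m and z of narrow_sleeve in the frame of saucer between 0 and 0.016 m and height (world z) of saucer below 0.012 m and linear speed of each of wide_sleeve, narrow_sleeve below 0.03 m/s); the robot touches nothing.
It fails at once if the narrow sleeve is dropped into the saucer (moving faster than 0.7 m/s within 20 mm of its floor) (horizontal distance between narrow_sleeve and saucer below 0.06 m and z of narrow_sleeve in the frame of saucer below 0.026 m and linear speed of narrow_sleeve above 0.7 m/s).
It also fails if it takes over 64 s, if anything falls off the work surface, if the arm or the gripper's body presses on something with over 40 N, if the wrist force passes 120 N, or if a joint passes its speed limit or range.

## Robot

A 7-joint arm with a two-finger parallel gripper is mounted at the origin on the work surface. World frame = base frame: x ahead of the robot, y to its left, z up, the work surface at z = 0. Lengths are in m, angles in rad, forces in N, time in s.
With the tool pointing down it reaches from about 0.4 to 0.85 m from the base axis. Payload 10.4 kg.
Tool frame: the origin (TCP) lies between the finger pads; the fingertips stand 17 mm ahead of it and the grasp point (between the pads) lies 2 mm behind it; z points along the fingers, y is the line along which they close (so a half turn about z gives the same grasp; the last joint's range is limited). The gripper opens to 85 mm and grips with 20 to 120 N. Pads are 22 mm wide; open, the fingers measure 114 mm over their backs; the gripper's body (76 mm by 85 mm) begins 54 mm behind the grasp point. The pads swing forward as they close: fully open they stand 13 mm farther back than shut.
Start: joints at [1.291, 0.332, -0.065, 1.46, 0.022, 1.35, -0.088], TCP at [0.159, -0.605, 0.248] pointing down, gripper open.
Joint ranges: [-2.6, 2.6], [-0.5, 2.12], [-1.47, 1.34], [0.16, 2.42], [-1.27, 4.41], [0.06, 2.06], [-2.6, 2.6]. Speed limits (rad/s): [2.22, 2.22, 2.79, 2.79, 3.14, 3.14, 3.14].

## Interface

Orientations are given as a unit quaternion [x, y, z, w].
In Python, from workcell import readout, imaging, manip gives the robot as it stands. The module is installed in compiled form; this text tells all that it offers.
- The arm moves only by the shell command python3 -m crank 'ROWS' [OPENING] [FORCE]. ROWS is JSON, a list of rows, each a list of 4 numbers: the shift along the tool's x, y, z as a fraction of full scale, then the turn about the tool's z as a fraction of full scale. In form: [[x, y, z, yaw], ...]. A call has 1 to 5 rows; each row is the pose to reach, as a shift and turn from the pose commanded when the call began, along the tool's axes at that moment; what a row does not reach only later rows make up. Full scale, the value 1, is 400 mm for a shift and 60 degrees for a turn. A row lasts 1/12 s, in which the tool goes at most 41.7 mm and 7.16 degrees, less where a joint would pass 70% of its speed; a pose out of reach is approached as far as the arm can. A call with a number of a shift or a turn outside -1 to 1 is refused whole. A call with a gripper value outside its range is refused whole. OPENING is the gripper command: -1 is shut, 1 is fully open, values between are in proportion, set as the call begins (- or left out, the last holds). The fingers move at their own pace and stop on an object; FORCE is the grip in N (left out, the last holds). Time passes only in rows, so rows that repeat a pose let the fingers close. It gives the time, the measured TCP pose, the force, the opening and the grip force at its end, in the units of the state.
- readout.get_obs(): the state, without advancing time (a new reading comes with each control period).
- imaging.camera(name): name is "side" or "top" or "wrist"; returns a dict with "color" (420x560x3 uint8, red, green, blue), "fx", "fy", "cx", "cy" (pixels), "k1" (the pictures are not rectified: a ray, as slopes to the right and down, at radius r is drawn at 1 + k1 r^2 times it, then the intrinsics apply), "rvec" (rotation vector, rad) and "tvec" (3), from world to camera coordinates, as OpenCV has them. Camera axes: x right, y down, z forward; pixel columns grow to the right and rows downward; lengths in m; the calibration is good to about 2 mm. A picture is of the moment at which its call begins. There is no depth.
- manip.hand_in(): hands the job in; it is judged then, once.
The state is a dict: "clock": time; "joint_pos": joint angles; "joint_velocities": joint speeds; "tau": joint torques, N m; "position": TCP position; "ee_rot": TCP orientation; "ft_force": force on the tool from outside, world axes, zero at the start; "torque": the same for the moment, N m; "grip_width": opening from 0.0 (shut) to 1.0 (fully open); "grasp_force": force on a finger pad.
Only numpy, scipy, OpenCV 4.12 (cv2) and the standard library are available. Lean on these libraries where they do the work, as an engineer would, in place of code of your own. Each camera call takes 0.05 s, during which the arm holds its last target. There are 200 camera calls.

## Working session

There is one attempt and no reset: what is moved stays moved. The work goes in short steps, Python scripts to look and compute and a shell command to move; the robot and the scene stay as the last step left them, time stands still between calls to the robot, and variables do not carry over. Pictures are saved under pics/ and viewed, at most 10 in all, crops included, and the job is handed in when it is done.

```bash
mkdir -p pics; cat > h.py <<'E'
import numpy as np, cv2
from workcell import readout, imaging, manip
def cam(n, save=None):
    c=imaging.camera(n)
    if save: cv2.imwrite(f'pics/{save}.png', c['color'][:,:,::-1])
    return c
def ray(c,u,v):
    x,y=(u-c['cx'])/c['fx'],(v-c['cy'])/c['fy']
    p=cv2.undistortPoints(np.array([[[u,v]]],float),np.array([[c['fx'],0,c['cx']],[0,c['fy'],c['cy']],[0,0,1]]),np.array([c['k1'],0,0,0,0.]))[0,0]
    R=cv2.Rodrigues(np.array(c['rvec'],float))[0]; t=np.array(c['tvec'],float).ravel()
    return -R.T@t, R.T@np.array([p[0],p[1],1.])
def plane(c,u,v,z):
    o,d=ray(c,u,v); return o+d*(z-o[2])/d[2]
def proj(c,P):
    K=np.array([[c['fx'],0,c['cx']],[0,c['fy'],c['cy']],[0,0,1]])
    return cv2.projectPoints(np.array(P,float).reshape(-1,1,3),np.array(c['rvec'],float),np.array(c['tvec'],float),K,np.array([c['k1'],0,0,0,0.]))[0].reshape(-1,2)
def tri(c1,p1,c2,p2):
    o1,d1=ray(c1,*p1);o2,d2=ray(c2,*p2)
    s=np.linalg.lstsq(np.c_[d1,-d2],o2-o1,rcond=None)[0]
    a,b=o1+s[0]*d1,o2+s[1]*d2
    return (a+b)/2,np.linalg.norm(a-b)
E
python3 - <<'E'
from h import *
ims=[cam(n) for n in('top','side','wrist')]
for n,c in zip(('top','side','wrist'),ims):
    cv2.imwrite(f'pics/{n}0.png',c['color'][:,:,::-1]); print(n,c['fx'],c['k1'],ray(c,280,210))
print(readout.get_obs())
E
```

```text
top 479.9396390644688 -0.17108400744535254 (array([0.46903344, 0.00482677, 0.93380576]), array([ 0.10204066, -0.00487489, -0.99483001]))
side 425.13867318181263 -0.09457937976056541 (array([ 0.18581198, -0.3435502 ,  0.58479008]), array([ 0.48790248,  0.45365472, -0.74611134]))
wrist 317.1853475408203 0.014204290087366725 (array([ 0.23579845, -0.58360186,  0.3726222 ]), array([-0.31241841, -0.05541517, -0.9486628 ]))
{'clock': 0.15, 'joint_pos': array([ 1.29143743,  0.33275888, -0.06467622,  1.46072359,  0.02160941,
        1.34989545, -0.0884888 ]), 'joint_velocities': array([ 0.00022444, -0.00236161,  0.00042108, -0.00190738, -0.00195136,
       -0.00227589,  0.00066907]), 'tau': array([ 8.43880680e-04, -6.25828028e+01,  4.90489835e-02, -3.91853678e+01,
        1.62225345e-02,  7.55041139e-03,  2.19230526e-05]), 'position': array([ 0.15863732, -0.60426961,  0.24769038]), 'ee_rot': array([ 9.91770064e-01,  1.28030634e-01, -1.00406626e-04, -5.35595301e-04]), 'ft_force': array([ 0.99316112, -0.04019295, -0.24646053]), 'torque': array([-0.01099898,  0.01533097, -0.01802898]), 'grasp_force': 0.0, 'grip_width': 0.9973871269192233}
```

View pics/top0.png

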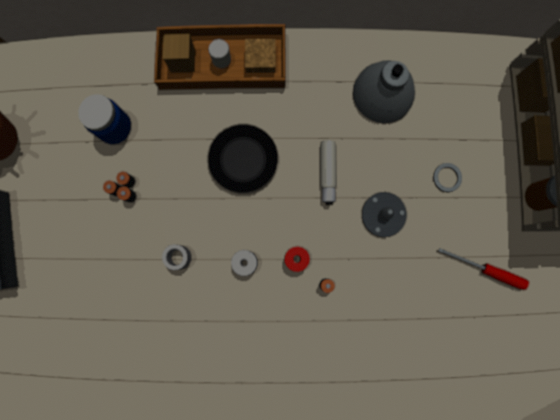

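View pics/side0.png

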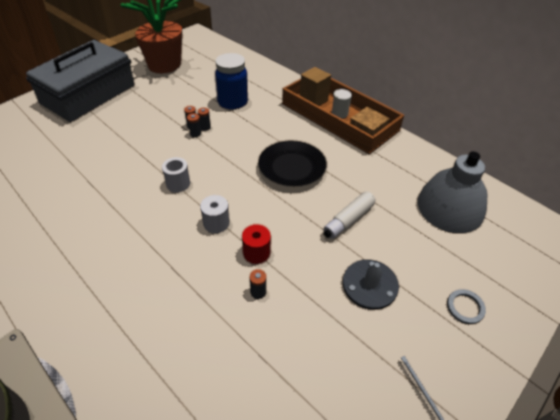

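The top view (viewed) shows sleeves in a row. The wide one is at (176,258), the narrow one at (244,263) and the red decoy at (297,260). The steel ring at (447,177) and the tray bottle at (219,50) are also look-alikes. The saucer is at (243,158) and the gauge at (384,214). In the side view the sleeves are at (176,173), (215,213) and red (256,243), the saucer at (292,164) and the gauge at (371,283).

By description I choose the thin-walled grey sleeve as wide and the thick-walled grey one as narrow. Next is a close crop to check, with measurements.

```bash
python3 - <<'E'
from h import *
t=cam('top');s=cam('side')
cv2.imwrite('pics/crop1.png',np.hstack([cv2.resize(t['color'][225:295,140:230,::-1],None,fx=4.2,fy=4.2,interpolation=2),cv2.resize(t['color'][225:295,210:300,::-1],None,fx=4.2,fy=4.2,interpolation=2)]))
a=s['color'][150:235,155:240,::-1]; b=cv2.resize(a,None,fx=4.4,fy=4.4,interpolation=2)
g=s['color'][245:315,325:415,::-1]; g=cv2.resize(g,(374*90//85,374),interpolation=2)
cv2.imwrite('pics/crop2.png',np.hstack([b,g]))
for n,c,pts in(('top',t,[(176,258),(244,263),(243,158),(384,214)]),('side',s,[(176,165),(215,206),(292,164),(371,283)])):
    hsv=cv2.cvtColor(c['color'],cv2.COLOR_RGB2HSV)
    for (u,v),z in zip(pts,(.05,.05,.018,.01)):
        print(n,(u,v),plane(c,u,v,z).round(4))
    print(hsv[258,165:190:3] if n=='top' else hsv[160:195:4,176])
E
```

```text
top (176, 258) [0.4717 0.1934 0.05  ]
top (244, 263) [0.4623 0.0672 0.05  ]
top (243, 158) [0.665  0.0716 0.018 ]
top (384, 214) [ 0.5548 -0.2026  0.01  ]
[[ 30   7 105]
 [105  14  37]
 [ 19  36  57]
 [ 21  50  97]
 [ 20  47 115]
 [ 22  49 114]
 [ 21  15 119]
 [ 30   7 105]
 [105  16  32]]
side (176, 165) [0.4767 0.196  0.05  ]
side (215, 206) [0.4629 0.065  0.05  ]
side (292, 164) [0.6608 0.0702 0.018 ]
side (371, 283) [ 0.5544 -0.2034  0.01  ]
[[160   7 115]
 [140  13  59]
 [135   8  62]
 [175   8 187]
 [130  13  61]
 [135   9  59]
 [140  13  59]
 [130  13  59]
 [ 14  34  83]]
```

View pics/crop1.png

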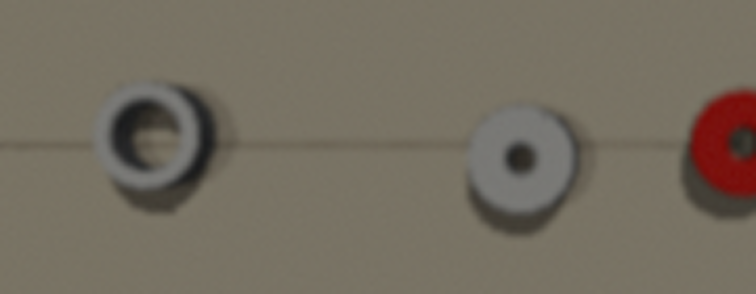

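View pics/crop2.png

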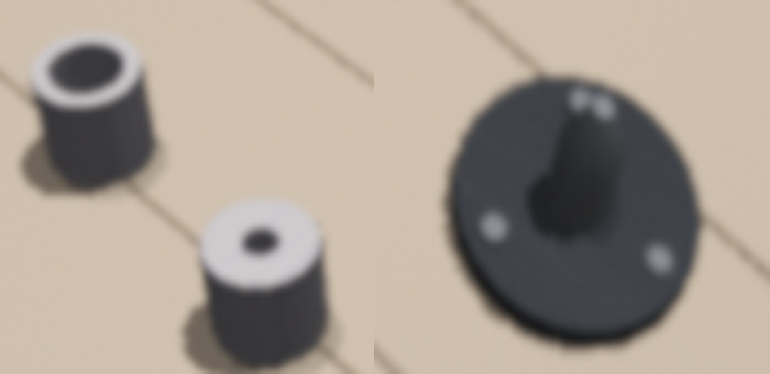

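The crops confirm it: the thin-walled grey tube's rim is centred near top (176,257), the thick-walled one near (244,262), and the red one beside it is the decoy. Next I fit contours and triangulate.

```bash
cat > meas.py <<'E'
from h import *
def face(c,u,v,kind,w=60):
    u0,v0=max(u-w,0),max(v-w,0)
    im=c['color'][v0:v+w,u0:u+w]; hsv=cv2.cvtColor(im,cv2.COLOR_RGB2HSV).astype(int)
    S,V=hsv[...,1],hsv[...,2]
    if kind=='bright': m=(S<25)&(V>(85 if c.get('dim',0) else 130))
    else: m=V<c['dark']
    m=m.astype(np.uint8)
    cs,_=cv2.findContours(m,cv2.RETR_EXTERNAL,cv2.CHAIN_APPROX_NONE)
    cs=[k for k in cs if len(k)>15 and cv2.pointPolygonTest(cv2.convexHull(k),(float(u-u0),float(v-v0)),True)>-4]
    k=max(cs,key=lambda k:cv2.contourArea(cv2.convexHull(k)))+np.array([u0,v0])
    return k[:,0]
def circ(c,k,z):
    P=np.array([plane(c,*p,z)[:2] for p in cv2.convexHull(k.astype(np.int32))[:,0].astype(float)])
    A=np.c_[2*P,np.ones(len(P))]; x=np.linalg.lstsq(A,(P**2).sum(1),rcond=None)[0]
    r=np.sqrt(x[2]+x[:2]@x[:2]); return x[:2],r,np.std(np.hypot(*(P-x[:2]).T)-r)
E
python3 - <<'E'
from meas import *
t=cam('top');s=cam('side');t['dim']=1
t['dark']=60;s['dark']=70
for n,pt,ps,kind,z in(('wide',(176,258),(176,165),'bright',.05),('narrow',(244,263),(215,206),'bright',.05),('saucer',(243,158),(292,164),'d',.018),('gauge',(384,214),(371,283),'d',.01)):
    if n=='gauge': t['dark']=75;s['dark']=100
    w=20 if kind=='bright' else 50
    k1,k2=face(t,*pt,kind,w),face(s,*ps,kind,w)
    e1,e2=cv2.fitEllipse(cv2.convexHull(k1)),cv2.fitEllipse(cv2.convexHull(k2))
    print(n,e1[0],e1[1],e2[0],e2[1]); X,e=tri(t,e1[0],s,e2[0])
    print('  tri',X.round(4),'gap',round(e,4),'top circ',*circ(t,k1,z),'side',*circ(s,k2,z))
E
```

```text
wide (174.2101287841797, 256.68438720703125) (24.3262996673584, 25.631752014160156) (174.07228088378906, 165.32968139648438) (16.75200843811035, 25.871606826782227)
  tri [0.4737 0.197  0.0505] gap 0.0011 top circ [0.47412962 0.19681929] 0.02326475435333259 0.00032941485007185865 side [0.47380506 0.19820183] 0.023756043110164615 0.0003711266852254951
narrow (243.43017578125, 262.3371887207031) (25.095949172973633, 25.76097869873047) (213.6117401123047, 204.83506774902344) (20.266733169555664, 28.318910598754883)
  tri [0.4632 0.0685 0.05  ] gap 0.0007 top circ [0.46346172 0.06830404] 0.023340634686494725 0.0002296527717938599 side [0.46326678 0.06919213] 0.023740527321699647 0.00043593845509772765
saucer (242.4075469970703, 159.05203247070312) (69.92748260498047, 70.6081314086914) (291.76324462890625, 164.00271606445312) (46.36231994628906, 68.08491516113281)
  tri [0.6636 0.0731 0.0144] gap 0.0002 top circ [0.66370566 0.07288472] 0.06912748911395429 0.0006902283706689187 side [0.6633332  0.07317435] 0.068307285083557 0.0006767674286378182
gauge (383.3175048828125, 214.476318359375) (44.893489837646484, 45.644866943359375) (369.7842102050781, 284.5939636230469) (48.62551498413086, 56.84410095214844)
  tri [ 0.5544 -0.2025  0.0042] gap 0.0002 top circ [ 0.55409398 -0.20159918] 0.044686520020729883 0.0006631659964972971 side [ 0.5521381  -0.20257574] 0.045194227810869805 0.0009242746290392091
```

```bash
cat > go.py <<'E'
import sys
from h import *
from scipy.spatial.transform import Rotation as R
def delta(P):
    o=readout.get_obs(); M=R.from_quat(o['ee_rot']).as_matrix()
    d=M.T@(np.array(P)-o['position']); yaw=np.arctan2(M[1,0],M[0,0])
    print('t',round(o['clock'],2),'pos',o['position'].round(4),'yaw deg',round(np.degrees(yaw),2),'tilt',round(np.degrees(np.arccos(-M[2,2])),2),'F',o['ft_force'].round(1),'grip',round(o['grip_width'],3),round(o['grasp_force'],1))
    print('-> frac',(d/.4).round(4),'yaw frac',round(np.degrees(yaw)/60,4))
if __name__=='__main__': delta([float(x) for x in sys.argv[1:4]])
E
python3 -m crank '[[0.4,-0.29,0,0.245],[0.4,-0.29,0,0.245],[0.4,-0.29,0,0.245],[0.4,-0.29,0,0.245],[0.4,-0.29,0,0.245]]' 1 60
python3 go.py .45 -.25 .25; python3 go.py .4738 .197 .2
```

```text
clock: 0.77
position: [0.2863, -0.4488, 0.2485]
ee_rot: [1.0, 0.001, 0.0, 0.0]
ft_force: [1.2, -0.0, 0.5]
grip_width: 0.995
grasp_force: 0.0
t 0.77 pos [ 0.2863 -0.4488  0.2485] yaw deg 0.14 tilt 0.04 F [ 1.2 -0.   0.5] grip 0.995 0.0
-> frac [ 0.4105 -0.4961 -0.0034] yaw frac 0.0023
t 0.77 pos [ 0.2863 -0.4488  0.2485] yaw deg 0.14 tilt 0.04 F [ 1.2 -0.   0.5] grip 0.995 0.0
-> frac [ 0.4726 -1.6135  0.1216] yaw frac 0.0023
```

```bash

python3 -m crank '[[0.3,-0.4,0,0],[0.3,-0.4,0,0],[0.3,-0.4,0,0],[0.3,-0.4,0,0],[0.3,-0.4,0,0]]' | head -2
python3 -m crank '[[0.15,-0.45,0,0],[0.15,-0.45,0,0],[0.15,-0.45,0,0],[0.15,-0.45,0,0],[0.15,-0.45,0,0]]' | head -2
python3 -m crank '[[0,-0.5,0,0],[0,-0.5,0,0],[0,-0.5,0,0],[0,-0.5,0,0],[0,-0.5,0,0]]' |head -2
python3 go.py .4738 .197 .2
```

```text
clock: 1.18
position: [0.4057, -0.2887, 0.2487]
clock: 1.6
position: [0.465, -0.1067, 0.2487]
clock: 2.02
position: [0.4633, 0.0917, 0.2487]
t 2.02 pos [0.4633 0.0917 0.2487] yaw deg 0.12 tilt 0.06 F [ 0.8 -0.1  0.1] grip 1.005 0.0
-> frac [ 0.0266 -0.2633  0.1219] yaw frac 0.002
```

```bash

python3 -m crank '[[0.027,-0.26,0.2,0],[0.027,-0.26,0.2,0],[0.027,-0.26,0.2,0],[0.027,-0.26,0.2,0],[0.027,-0.26,0.2,0]]' | head -2
python3 - <<'E'
from go import *
c=cam('wrist','w1'); print(proj(c,[[.4738,.197,.05]]))
delta([.4738,.197,.033])
E
```

```text
clock: 2.43
position: [0.4732, 0.1945, 0.1666]
[[285.40618645 207.84368691]]
t 2.48 pos [0.4742 0.1928 0.1678] yaw deg 0.13 tilt 0.1 F [-0.   0.4  0.7] grip 1.0 0.0
-> frac [-0.0004 -0.0104  0.337 ] yaw frac 0.0021
```

View pics/w1.png

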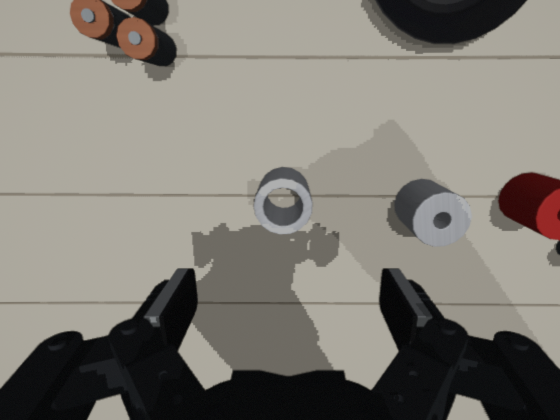

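The wrist view (viewed) shows the thin-walled sleeve's rim centred near (283,205), against (285,208) predicted, so it agrees to about 2 mm. Now descending to grasp.

```bash

python3 -m crank '[[0.002,-0.01,0.1,0],[0.002,-0.01,0.2,0],[0.002,-0.01,0.28,0],[0.002,-0.01,0.32,0],[0.002,-0.01,0.335,0]]' | head -2
python3 -m crank '[[0,0,0,0],[0,0,0,0]]'
python3 go.py .4745 .1975 .033
```

```text
clock: 2.9
position: [0.4751, 0.1938, 0.0326]
clock: 3.07
position: [0.4768, 0.1958, 0.0359]
ee_rot: [1.0, -0.001, 0.001, -0.0]
ft_force: [0.5, -0.0, 0.5]
grip_width: 1.0
grasp_force: 0.0
t 3.07 pos [0.4768 0.1958 0.0359] yaw deg -0.07 tilt 0.12 F [ 0.5 -0.   0.5] grip 1.0 0.0
-> frac [-0.0057 -0.0042  0.0072] yaw frac -0.0011
```

```bash

python3 -m crank '[[0,-0.003,0,0],[0,-0.003,0,0],[0,-0.003,0,0],[0,-0.003,0,0],[0,-0.003,0,0]]' -1 50 |head -2
python3 -m crank '[[0,0,0,0],[0,0,0,0],[0,0,0,0],[0,0,0,0],[0,0,0,0]]'
python3 -m crank '[[0,0,0,0]]'
python3 go.py .4738 .197 .033
```

```text
clock: 3.48
position: [0.4763, 0.1978, 0.0355]
clock: 3.9
position: [0.4763, 0.1978, 0.0355]
ee_rot: [1.0, 0.0, 0.001, -0.0]
ft_force: [-1.6, -1.4, 8.4]
grip_width: 0.543
grasp_force: 51.0
clock: 3.98
position: [0.4763, 0.1978, 0.0355]
ee_rot: [1.0, 0.0, 0.001, 0.0]
ft_force: [-1.6, -1.4, 6.5]
grip_width: 0.539
grasp_force: 51.0
t 3.98 pos [0.4763 0.1978 0.0355] yaw deg 0.01 tilt 0.11 F [-1.6 -1.4  6.5] grip 0.539 51.0
-> frac [-0.0062  0.0019  0.0062] yaw frac 0.0002
```

```bash

python3 -m crank '[[0,0,-0.05,0],[0,0,-0.12,0],[0,0,-0.2,0],[0,0,-0.26,0],[0,0,-0.26,0]]' |head -2
python3 -m crank '[[0.02,0.09,0,0],[0.04,0.18,0,0],[0.06,0.27,0,0],[0.08,0.36,0,0],[0.1,0.45,0,0]]' |head -2
python3 -m crank '[[0.02,0.09,0,0],[0.04,0.18,0,0],[0.06,0.27,0,0],[0.08,0.36,0,0],[0.08,0.4,0,0]]' |head -2
python3 go.py .554 -.202 .14
```

```text
clock: 4.4
position: [0.4777, 0.1989, 0.1433]
clock: 4.82
position: [0.5154, 0.0157, 0.1381]
clock: 5.23
position: [0.5476, -0.1483, 0.1377]
t 5.23 pos [ 0.5476 -0.1483  0.1377] yaw deg -0.29 tilt 0.11 F [-0.8 -0.6 -1.1] grip 0.539 52.0
-> frac [ 0.0166  0.1341 -0.0055] yaw frac -0.0048
```

```bash

python3 -m crank '[[0.01,0.05,0,-0.005],[0.016,0.1,0,-0.005],[0.016,0.125,0,-0.005],[0.016,0.125,0,-0.005],[0.016,0.125,0,-0.005]]' |head -2
python3 -m crank '[[0,0,0,0],[0,0,0,0],[0,0,0,0],[0,0,0,0]]' |head -2
python3 - <<'E'
from go import *
delta([.554,-.202,.14])
t,s,w=cam('top','t2'),cam('side','s2'),cam('wrist','w2')
cv2.imwrite('pics/v2.png',np.hstack([cv2.resize(s['color'][160:320,290:450,::-1],(400,400)),cv2.resize(w['color'][:,:,::-1],(400,400))]))
delta([.554,-.202,.14])
E
```

```text
clock: 5.65
position: [0.5537, -0.1918, 0.138]
clock: 5.98
position: [0.5541, -0.1916, 0.1384]
t 5.98 pos [ 0.5541 -0.1916  0.1384] yaw deg 0.38 tilt 0.01 F [ 0.3  0.9 -0.9] grip 0.538 52.0
-> frac [-0.0004  0.0261 -0.0039] yaw frac 0.0064
t 6.13 pos [ 0.554  -0.1922  0.1384] yaw deg 0.33 tilt 0.01 F [-0.6  0.3 -0.3] grip 0.54 52.0
-> frac [-0.0002  0.0246 -0.0041] yaw frac 0.0056
```

View pics/v2.png

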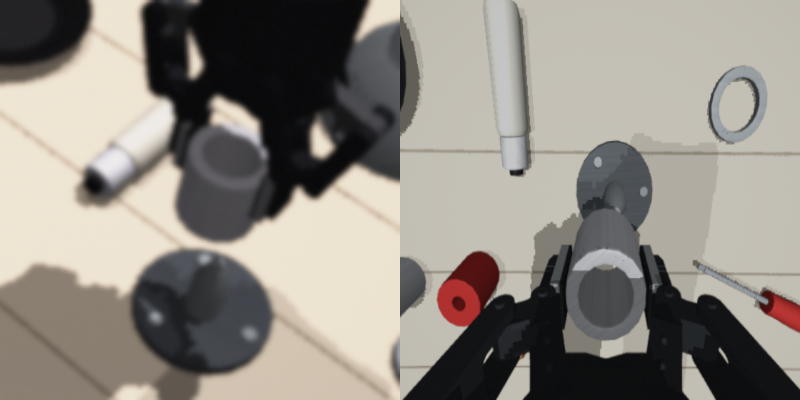

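The viewed pair (side crop, wrist) shows the sleeve held upright between the pads. In wrist pixels its rim is near (289,309), and the gauge base is near (300,195) ahead and slightly right. Checking both with rays.

```bash
python3 - <<'E'
from go import *
s,w=cam('side'),cam('wrist')
o=readout.get_obs()['position']; z=o[2]-.0355+.05
print('o',o.round(4))
# rim in wrist: bright facing ring / side
hs=cv2.cvtColor(w['color'],cv2.COLOR_RGB2HSV)
print('V down col 289:',hs[205:365:6,289,2].tolist()); print('V along row 310:',hs[310,215:365:5,2].tolist())
print('wrist rim',plane(w,289,309,z).round(4),'L',plane(w,232,309,z).round(4),'R',plane(w,344,309,z).round(4))
u,v=290+228/2.5,160+152/2.5
print('side rim',plane(s,u,v,z).round(4))
print('gauge base wrist',plane(w,300.3,195,.01).round(4),'pred px',proj(w,[[.554,-.202,.01],[.554,-.202,.058],[.509,-.202,.01],[.599,-.202,.01],[.554,-.157,.01],[.554,-.247,.01]]).round(1).tolist())
E
```

```text
o [ 0.554  -0.1923  0.1384]
V down col 289: [74, 73, 57, 98, 98, 99, 99, 100, 99, 100, 193, 184, 154, 99, 74, 74, 74, 74, 75, 74, 75, 74, 74, 81, 108, 106, 195]
V along row 310: [17, 15, 21, 11, 104, 106, 104, 74, 73, 75, 76, 73, 76, 76, 76, 74, 76, 78, 77, 76, 76, 71, 72, 106, 107, 105, 18, 21, 13, 21]
wrist rim [ 0.5543 -0.1923  0.1529] L [ 0.5542 -0.169   0.1529] R [ 0.5544 -0.2147  0.1529]
side rim [ 0.5519 -0.1897  0.1529]
gauge base wrist [ 0.5625 -0.2022  0.01  ] pred px [[299.9, 204.7], [302.5, 225.5], [299.1, 253.4], [300.9, 150.6], [246.2, 204.5], [353.7, 205.0]]
```

```bash

python3 -m crank '[[0.002,0.0245,0,0.005],[0.002,0.0245,0,0.005],[0.002,0.0245,0.05,0.005],[0.002,0.0245,0.09,0.005],[0.002,0.0245,0.12,0.005]]' |sed -n '2p;4p'
python3 -m crank '[[0,0,0.015,0],[0,0,0.03,0],[0,0,0.03,0]]' |sed -n '2p;4p'
python3 go.py .555 -.202 .0455
```

```text
position: [0.5543, -0.2028, 0.089]
ft_force: [-0.7, 0.3, -1.0]
position: [0.5545, -0.2022, 0.0775]
ft_force: [-0.2, 0.1, -0.4]
t 6.9 pos [ 0.5545 -0.2022  0.0775] yaw deg 0.01 tilt 0.06 F [-0.2  0.1 -0.4] grip 0.537 52.0
-> frac [ 0.0014 -0.0006  0.0799] yaw frac 0.0001
```

```bash

python3 -m crank '[[0.001,0,0.02,0],[0.001,0,0.035,0],[0.001,0,0.045,0],[0.001,0,0.045,0]]' |sed -n '2p;4p'
python3 -m crank '[[0,0,0.015,0],[0,0,0.025,0],[0,0,0.03,0],[0,0,0.03,0],[0,0,0.03,0]]' |sed -n '2p;4p'
python3 go.py .555 -.202 .0455
```

```text
position: [0.5548, -0.2021, 0.0594]
ft_force: [0.3, -0.9, -1.0]
position: [0.5552, -0.2022, 0.0483]
ft_force: [0.3, 1.3, -1.0]
t 7.65 pos [ 0.5552 -0.2022  0.0483] yaw deg 0.02 tilt 0.0 F [ 0.3  1.3 -1. ] grip 0.536 52.0
-> frac [-0.0006 -0.0005  0.0069] yaw frac 0.0003
```

```bash

python3 -m crank '[[0,0,0.003,0],[0,0,0.006,0],[0,0,0.006,0],[0,0,0.006,0]]' |sed -n '2p;4p'
python3 -m crank '[[0,0,0,0],[0,0,0,0],[0,0,0,0],[0,0,0,0],[0,0,0,0]]' 0.8 |sed -n '2p;4,6p'
python3 -m crank '[[0,0,-0.05,0],[0,0,-0.12,0],[0,0,-0.2,0],[0,0,-0.28,0],[0,0,-0.36,0]]' |sed -n '2p;4,6p'
python3 -m crank '[[-0.05,-0.08,0,0],[-0.1,-0.17,0,0],[-0.13,-0.26,0,0],[-0.15,-0.35,0,0],[-0.16,-0.44,0,0]]' |sed -n '2p;4,6p'
python3 - <<'E'
from meas import *
from go import delta
t,s=cam('top','t3'),cam('side','s3')
cv2.imwrite('pics/v3.png',np.hstack([cv2.resize(s['color'][230:330,320:420,::-1],(400,400)),cv2.resize(t['color'][165:265,335:435,::-1],(400,400))]))
delta([.4633,.0687,.15])
E
```

```text
position: [0.5552, -0.2022, 0.0459]
ft_force: [-0.4, -0.5, -1.8]
position: [0.5553, -0.2022, 0.046]
ft_force: [-0.3, -0.3, 0.0]
grip_width: 0.901
grasp_force: 0.0
position: [0.555, -0.202, 0.1915]
ft_force: [1.2, -0.7, -0.5]
grip_width: 0.897
grasp_force: 0.0
position: [0.49, -0.025, 0.1901]
ft_force: [1.4, 0.3, -0.1]
grip_width: 0.9
grasp_force: 0.0
t 9.33 pos [ 0.4906 -0.0201  0.1906] yaw deg 0.49 tilt 0.07 F [ 0.3 -0.8  0.1] grip 0.898 0.0
-> frac [-0.0664 -0.2224  0.1016] yaw frac 0.0082
```

View pics/v3.png

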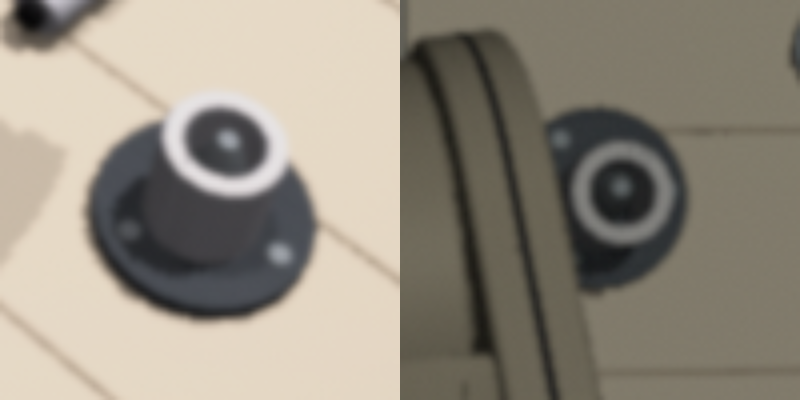

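Viewed: the wide sleeve sits on the pin at side (375,266) / top (391,213), upright, with the nose tip just inside the rim. Next is the narrow sleeve.

```bash

python3 -m crank '[[-0.03,-0.1,0.05,0.008],[-0.06,-0.19,0.1,0.008],[-0.064,-0.222,0.15,0.008],[-0.064,-0.222,0.15,0.008],[-0.064,-0.222,0.15,0.008]]' 1 |sed -n '2p;4p'
python3 -m crank '[[0,0,0,0],[0,0,0,0]]' |sed -n '2p;4p'
python3 - <<'E'
from meas import *
from go import delta
w=cam('wrist'); delta([.4645,.069,.0355])
u,v=proj(w,[[.4633,.0687,.05]])[0]; w['dim']=0
k=face(w,int(u),int(v),'bright',50); print((u,v),cv2.fitEllipse(k),circ(w,k,.05))
s,t=cam('side'),cam('top');t['dim']=1
k=face(s,374,265,'bright',25);e=cv2.fitEllipse(cv2.convexHull(k));k2=face(t,391,213,'bright',20);e2=cv2.fitEllipse(cv2.convexHull(k2))
print('wide',e2,tri(t,e2[0],s,e[0]))
E
```

```text
position: [0.4649, 0.0632, 0.1292]
ft_force: [-0.5, -0.3, 0.7]
position: [0.4665, 0.0615, 0.1307]
ft_force: [-0.7, 0.7, -0.8]
t 9.97 pos [0.4665 0.0615 0.1306] yaw deg -0.58 tilt 0.08 F [ 0.5 -0.2  1.2] grip 1.001 0.0
-> frac [-0.0054 -0.0188  0.2378] yaw frac -0.0096
(np.float64(278.1162202094372), np.float64(229.78626446132847)) ((277.3034362792969, 222.114990234375), (51.091278076171875, 101.03560638427734), 90.95149230957031) (array([0.46862264, 0.0702422 ]), np.float64(0.0301004595119223), np.float64(0.0063947235240537775))
wide ((390.302734375, 212.60122680664062), (24.901235580444336, 25.579317092895508), 146.93426513671875) (array([ 0.5524524 , -0.20291981,  0.06074594]), np.float64(0.000609171608031681))
```

```bash

python3 -m crank '[[-0.004,-0.0185,0,-0.008],[-0.004,-0.0185,0.09,-0.008],[-0.004,-0.0185,0.17,-0.008],[-0.004,-0.0185,0.22,-0.008],[-0.004,-0.0185,0.237,-0.008]]' |sed -n '2p;4p'
python3 -m crank '[[0,0,0,0],[0,0,0,0]]' |sed -n '2p;4p'
python3 go.py .4645 .069 .0355
python3 -m crank '[[0,0,0,0],[0,0,0,0],[0,0,0,0],[0,0,0,0],[0,0,0,0]]' -1 60 |head -2
python3 -m crank '[[0,0,0,0],[0,0,0,0],[0,0,0,0],[0,0,0,0],[0,0,0,0]]'
```

```text
position: [0.4622, 0.07, 0.0325]
ft_force: [-0.6, -0.2, 0.6]
position: [0.4646, 0.0704, 0.036]
ft_force: [0.7, 0.8, 0.2]
t 10.65 pos [0.4646 0.0704 0.036 ] yaw deg 0.03 tilt 0.04 F [0.7 0.8 0.2] grip 1.0 0.0
-> frac [-0.0002  0.0035  0.0012] yaw frac 0.0005
clock: 11.07
position: [0.4648, 0.0698, 0.0364]
clock: 11.48
position: [0.4648, 0.0699, 0.0364]
ee_rot: [1.0, -0.0, 0.001, 0.0]
ft_force: [-3.6, -1.1, 12.1]
grip_width: 0.546
grasp_force: 59.9
```

```bash

python3 -m crank '[[0,0,-0.05,0],[0,0,-0.11,0],[0,0,-0.17,0],[0,0,-0.2,0],[0,0,-0.2,0]]' |head -2
python3 -m crank '[[0.08,-0.002,0,0],[0.17,-0.004,0,0],[0.26,-0.008,0,0],[0.35,-0.008,0,0],[0.43,-0.008,0,0]]' |head -2
python3 -m crank '[[0.04,0,0,0],[0.067,0,0,0],[0.067,0,0,0],[0.067,0,0,0],[0.067,0,0,0]]' |head -2
python3 -m crank '[[0,0,0,0],[0,0,0,0],[0,0,0,0]]' |head -2
python3 go.py .6635 .073 .0424
python3 - <<'E'
from h import *
s,w=cam('side','s4'),cam('wrist','w4')
cv2.imwrite('pics/v4.png',np.hstack([cv2.resize(s['color'][80:220,220:360,::-1],(400,400)),cv2.resize(w['color'][:,:,::-1],(400,400))]))
E
```

```text
clock: 11.9
position: [0.4656, 0.07, 0.1175]
clock: 12.32
position: [0.6373, 0.0726, 0.1126]
clock: 12.73
position: [0.6617, 0.0733, 0.1139]
clock: 12.98
position: [0.6625, 0.0731, 0.1153]
t 12.98 pos [0.6625 0.0731 0.1153] yaw deg 0.02 tilt 0.03 F [-0.2 -0.3 -1.7] grip 0.549 62.5
-> frac [2.400e-03 1.000e-04 1.823e-01] yaw frac 0.0003
```

View pics/v4.png

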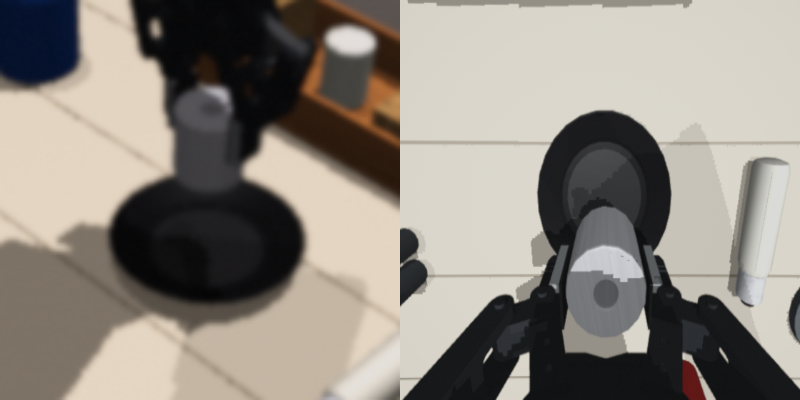

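Viewed: the thick-walled sleeve is held upright. In the wrist crop its axis column (605) lines up with the saucer's centre column (605). Lowering gently.

```bash

python3 -m crank '[[0.002,0,0.03,0],[0.002,0,0.07,0],[0.002,0,0.11,0],[0.002,0,0.14,0],[0.002,0,0.155,0]]' |sed -n '2p;4p'
python3 -m crank '[[0,0,0.008,0],[0,0,0.014,0],[0,0,0.018,0],[0,0,0.018,0],[0,0,0.018,0]]' |sed -n '2p;4p'
python3 go.py .6635 .073 .0424
```

```text
position: [0.6625, 0.0729, 0.0505]
ft_force: [-1.1, -1.2, -2.3]
position: [0.664, 0.0733, 0.0465]
ft_force: [-0.5, -0.3, -0.3]
t 13.92 pos [0.664  0.0733 0.0465] yaw deg 0.01 tilt 0.05 F [-0.5 -0.3 -0.3] grip 0.543 62.5
-> frac [-0.0013  0.0007  0.0103] yaw frac 0.0002
```

```bash

python3 -m crank '[[0,0,0.003,0],[0,0,0.006,0],[0,0,0.008,0],[0,0,0.008,0],[0,0,0.008,0]]' |sed -n '2p;4p'
python3 -m crank '[[0,0,0.001,0],[0,0,0.002,0],[0,0,0.003,0],[0,0,0.003,0],[0,0,0.003,0]]' |sed -n '2p;4p'
```

```text
position: [0.6636, 0.0732, 0.0427]
ft_force: [0.1, 0.5, -2.4]
position: [0.6637, 0.0732, 0.0426]
ft_force: [-4.7, -1.8, 8.1]
```

```bash

python3 -m crank '[[0,0,0,0],[0,0,0,0],[0,0,0,0],[0,0,0,0],[0,0,0,0]]' 0.6 |sed -n '2p;4,6p'
python3 -m crank '[[0,0,-0.05,0],[0,0,-0.12,0],[0,0,-0.2,0],[0,0,-0.28,0],[0,0,-0.36,0]]' |sed -n '2p;4,6p'
python3 -m crank '[[-0.09,0,0,0],[-0.18,0,0,0],[-0.27,0,0,0],[-0.36,0,0,0],[-0.45,0,0,0]]' |sed -n '1,2p'
python3 -m crank '[[0,-0.09,0,0],[0,-0.18,0,0],[0,-0.27,0,0],[0,-0.36,0,0],[0,-0.45,0,0]]' |sed -n '1,2p'
python3 - <<'E'
from meas import *
t,s=cam('top','t5'),cam('side','s5');t['dim']=1
cv2.imwrite('pics/v5.png',np.hstack([cv2.resize(s['color'][110:310,210:420,::-1],(390,390)),cv2.resize(t['color'][90:290,190:430,::-1],(390,390))]))
for n,P in(('narrow',(.6635,.073,.056)),('wide',(.554,-.202,.06))):
    try:
        p,q=proj(t,[P])[0].astype(int),proj(s,[P])[0].astype(int)
        e=cv2.fitEllipse(cv2.convexHull(face(t,*p,'bright',18)));f=cv2.fitEllipse(cv2.convexHull(face(s,*q,'bright',25)))
        print(n,e[1],f[1],tri(t,e[0],s,f[0]))
    except Exception as x: print(n,x)
E
```

```text
position: [0.6637, 0.0732, 0.0414]
ft_force: [-0.1, 1.1, 0.7]
grip_width: 0.803
grasp_force: 0.0
position: [0.6634, 0.0733, 0.1869]
ft_force: [1.0, -0.5, 0.6]
grip_width: 0.802
grasp_force: 0.0
clock: 16.0
position: [0.4819, 0.0731, 0.185]
clock: 16.42
position: [0.4835, 0.2546, 0.1858]
narrow (24.533077239990234, 24.998979568481445) (16.523141860961914, 24.178144454956055) (array([0.66121867, 0.07174884, 0.05744797]), np.float64(0.0006562832843003691))
wide (25.0860595703125, 25.498369216918945) (25.203794479370117, 33.0571403503418) (array([ 0.55243837, -0.2029229 ,  0.06075593]), np.float64(0.0007258590724629522))
```

View pics/v5.png

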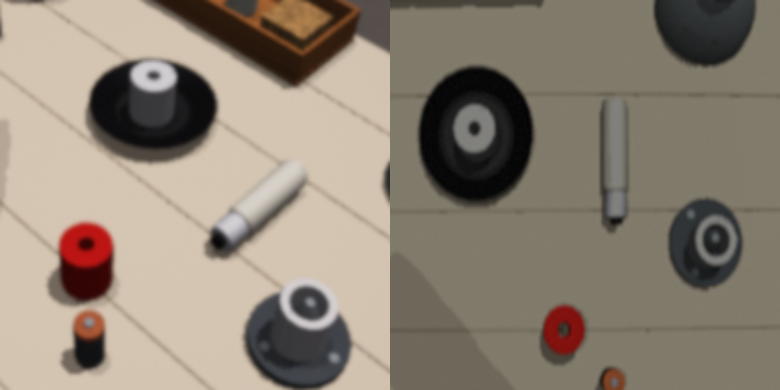

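The viewed pair shows the narrow sleeve upright mid-saucer (side crop (153,92)) with its top at 57 mm. The wide sleeve is home on the gauge (side crop (305,320)) with its top at 61 mm. The arm is clear of both, so I'm handing in.

```bash
python3 -m crank '[[0,0,0,0],[0,0,0,0],[0,0,0,0]]' 1 | head -2; python3 -c "
from workcell import manip
print(manip.hand_in())"
```

```text
clock: 16.77
position: [0.484, 0.2518, 0.1854]
the job is handed in; nothing more can be done
None
```

The job is handed in at about 17 s of the 64 s allowed: the last camera check showed the wide sleeve home on the gauge pin and the narrow sleeve upright near the middle of the saucer, but the hand-in returned no verdict.

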